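# Weigh out a batch of ball knobs

### The arm

A 6-joint arm with a two-finger parallel gripper is mounted at the origin on a cart in front of the work surface, level with it; the furniture and walls round the work are solid. World frame = base frame: x ahead of the robot, y to its left, z up, the work surface at z = 0. Lengths are in mm, angles in degrees, forces in N, time in s.
With the tool pointing down it reaches from about 300 to 850 mm from the base axis. Payload 4.2 kg.
Tool frame: the origin (TCP) lies midway between the tips of the shut fingers; the grasp point (between the pads) lies 19 mm behind it (env.hold_point_z is the z of the grasp point in the tool frame, in mm); z points along the fingers, y is the direction in which the jaws open and shut (so a half turn about z gives the same grasp; the last joint's range is limited). The gripper opens to 91 mm and grips with 3 to 60 N. Pads are 32 mm wide; open, the fingers measure 118 mm over their backs; the gripper's body (76 mm by 178 mm) begins 60 mm behind the grasp point.
Start: joints at [-75.172, 18.312, 89.639, -0, 72.044, -1.146], TCP at [158.244, -552.813, 213.976] pointing down, gripper open.
Joint ranges: [-177.97, 177.97], [-48.28, 115.42], [12.27, 149.76], [-77.06, 257.06], [2.81, 150.46], [-146.56, 146.56]. Speed limits (degrees/s): [147.25, 147.25, 180, 180, 180, 180].

### API

Orientations are given as [roll, pitch, yaw] about the fixed x, y, z axes, in that order (R = Rz(yaw) Ry(pitch) Rx(roll)).
In Python, from workcell import env, grab_frame, camera_params, spotter gives the robot as it stands. The module is installed in compiled form; this text tells all that it offers.
- The arm moves only by the shell command python3 -m jog 'ROWS' [FORCE]. ROWS is text: rows parted by semicolons, each of 7 numbers parted by spaces: the turn, a rotation vector about the world's x, y, z in units of 5 degrees (1.0 is 5 degrees), then the shift along the world's x, y, z in units of 25 mm (1.0 is 25 mm), then the opening, from 0 (shut) to 1 (fully open). A call has 1 to 5 rows; each row is the pose to reach, as a shift and turn from the pose commanded when the call began; what a row does not reach only later rows make up. A row lasts 1/8 s, in which the tool goes at most 62.5 mm and 10.7 degrees, less where a joint would pass 70% of its speed; a pose out of reach is approached as far as the arm can. A call with a gripper value outside its range is refused whole. The fingers move at their own pace and stop on an object; FORCE is the grip in N (left out, the last holds). Time passes only in rows, so rows that repeat a pose let the fingers close. It gives the time, the measured TCP pose, the force and the opening at its end, in the units of the state.
- env.state(): the state, without advancing time (a new reading comes with each control period).
- grab_frame(name): name is "scene" or "top" or "wrist"; returns the picture (384x512x3 uint8, red, green, blue); there is no depth.
- camera_params(name): a dict with "K" (3x3 intrinsics, pixels), "rvec" (rotation vector, rad) and "tvec" (3), from world to camera coordinates, as OpenCV has them. Camera axes: x right, y down, z forward; pixel columns grow to the right and rows downward; lengths in mm; the calibration is good to about 2 mm. The wrist camera is an equidistant fisheye: a pixel r from the principal point sees the ray r / f radians off the axis. A picture is of the moment at which its call begins: read the wrist's pose just before it. camera_params takes no time and is no camera call; for the wrist camera it gives the pose at the moment of the call.
- env.job_done(): hands the job in, once; it reports no verdict.
Trained networks look in the newest picture that a camera, given by its name, has taken for a name from the list of things; names that differ only in an ending like _2 or _b are one class to them, and where a whole thing is asked for, a point or a joint stands for the part that bears it (a point fixed in the world has none). Each returns a list of dicts, best first, with "conf" (0 to 1); they miss things now and then, are a little off and sometimes report something else, mostly with a low value. They report only what shows in the picture. A call takes as long as a camera call.
- spotter.look_for(query, camera): "box" ([left, top, width, height] in pixels, round what is visible of it).
- spotter.trace(query, camera): "region" (384x512 bool, what is visible of it) and "box" ([left, top, width, height] in pixels, round what is visible of it).
The state is a dict: "time_s": time; "qpos": joint angles; "qvel": joint speeds; "effort": joint torques, N m; "ee_pos": TCP position; "ee_rot": TCP orientation; "force": force on the tool from outside, world axes, zero at the start; "torque": the same for the moment, N m; "gripper_width": finger opening in mm.
Only numpy, scipy, OpenCV 4.12 (cv2) and the standard library are available. Lean on these libraries where they do the work, as an engineer would, in place of code of your own. Each camera call takes 0.05 s, during which the arm holds its last target. There are 200 camera calls.

### The job

Set the empty weighing bowl gently on the middle of the balance pan and let go of it, without driving the pan down to its stop. Then pick up the dipper cup, pour all six ball knobs out of it into the bowl, and stand the empty cup upright on the bench again. The bowl must stay centred on the pan with all six knobs in it, and the bottle, the jar and the tape must be left where they are.

Things in the scene. Friction and masses are not known exactly. Their poses are not given: they have to be found in the camera images.
- balance: bench balance: fixed grey housing 180 (x) x 160 (y) x 40 mm high with four feet; dark blank display strip on its front (-x) face; origin under its centre on the bench
- pan_top (a point): centre of the upper face of the balance's round steel pan (140 mm diameter, 5 mm thick), 58 mm above the bench when unloaded; a thin dark ring 113 mm across is marked round it; z up
- pan (a joint): travel of the sprung pan in m: 0 unloaded, grows as it is pressed down (600 N/m), bottoms out at 0.012
- bowl: empty round weighing bowl of cast aluminium, 46 mm high, no handle; outside diameter 106 mm at the foot, 120 mm at the rim; wall 8 mm thick (pinch it at the rim), floor 6 mm thick; 0.18 kg; origin at the centre of its underside, z up through the mouth
- cup: flared steel dipper cup, 60 mm high, outside diameter 76 mm at the foot and 102 mm at the rim, wall 4 mm, floor 4 mm; a straight black handle points along its -x; 0.14 kg; origin at the centre of its underside, z up through the mouth
- cup_handle (a point): grip point in the middle of the cup's handle, 100 mm from the cup's axis and 40 mm above its underside; the handle runs along the cup's x from 56 to 154 mm out, 15 mm wide (y), 19 mm high (z)
- cup_mouth (a point): centre of the cup's mouth, in the plane of the rim, 60 mm above its underside
- knob1_c (a point): centre of one of the six black plastic ball knobs (22 mm balls with a small flat, 15 g each) that start in the cup
- knob2_c (a point): centre of one of the six black plastic ball knobs (22 mm balls with a small flat, 15 g each) that start in the cup
- knob3_c (a point): centre of one of the six black plastic ball knobs (22 mm balls with a small flat, 15 g each) that start in the cup
- knob4_c (a point): centre of one of the six black plastic ball knobs (22 mm balls with a small flat, 15 g each) that start in the cup
- knob5_c (a point): centre of one of the six black plastic ball knobs (22 mm balls with a small flat, 15 g each) that start in the cup
- knob6_c (a point): centre of one of the six black plastic ball knobs (22 mm balls with a small flat, 15 g each) that start in the cup
- alcohol_bottle: bystander: white bottle, 64 mm diameter, 132 mm tall, origin at centre of underside
- flux_jar: bystander: small lidded jar, 37 mm diameter, 30 mm tall, origin at centre of underside
- tape_roll: bystander: roll of tape lying flat, 46 mm diameter, 19 mm tall, origin at centre of underside

How it is judged (in metres and radians):
On the way, in this order (a step that is already met when the one before it is completed fails the run):
1. the bowl stands released on the middle of the pan (within 15 mm), with the six knobs still in the cup (horizontal distance between bowl and pan_top below 0.015 m and z of bowl in the frame of pan_top between -0.004 and 0.006 m and angle between bowl's own z axis and vertical below 0.08 rad and contact force between the fingers and bowl below 0.1 N and distance between each of knob1_c, knob2_c, knob3_c, knob4_c, knob5_c, knob6_c and cup below 0.08 m), for 0.2 s.
2. the lifted cup is tipped by more than 1 rad over the bowl (angle between cup's own z axis and vertical above 1 rad and horizontal distance between cup_mouth and bowl below 0.13 m and height (world z) of cup_mouth above 0.09 m).
3. all six knobs are in the bowl (horizontal distance between each of knob1_c, knob2_c, knob3_c, knob4_c, knob5_c, knob6_c and bowl below 0.053 m and z of knob1_c in the frame of bowl between 0.005 and 0.05 m and z of knob2_c in the frame of bowl between 0.005 and 0.05 m and z of knob3_c in the frame of bowl between 0.005 and 0.05 m and z of knob4_c in the frame of bowl between 0.005 and 0.05 m and z of knob5_c in the frame of bowl between 0.005 and 0.05 m and z of knob6_c in the frame of bowl between 0.005 and 0.05 m), for 0.2 s.
At the end, for the whole second after the job is handed in: the bowl stands upright and released on the pan, centred within 15 mm, with all six knobs in it; the cup stands upright (within 0.1 rad), released and at rest on the bench (all of step 3 and horizontal distance between bowl and pan_top below 0.015 m and z of bowl in the frame of pan_top between -0.004 and 0.006 m and angle between bowl's own z axis and vertical below 0.08 rad and contact force between the fingers and bowl below 0.1 N and angle between cup's own z axis and vertical below 0.1 rad and height (world z) of cup between -0.006 and 0.008 m and linear speed of each of cup, bowl below 0.03 m/s and contact force between the fingers and cup below 0.1 N); the robot touches nothing.
It fails at once if the balance pan is driven down to its stop (beyond 11.5 mm of its 12 mm travel) (value of joint pan above 0.0115 m).
It fails at once if the alcohol bottle is moved by more than 20 mm or tipped over (distance of alcohol_bottle from where it was at the start of the episode above 0.02 m or angle between alcohol_bottle's own z axis and vertical above 0.3 rad).
It fails at once if the flux jar is moved by more than 20 mm or tipped over (distance of flux_jar from where it was at the start of the episode above 0.02 m or angle between flux_jar's own z axis and vertical above 0.3 rad).
It fails at once if the tape roll is moved by more than 20 mm or tipped over (distance of tape_roll from where it was at the start of the episode above 0.02 m or angle between tape_roll's own z axis and vertical above 0.3 rad).
It also fails if it takes over 72 s, if anything falls off the work surface, if the arm or the gripper's body presses on something with over 40 N, if the wrist force passes 120 N, or if a joint passes its speed limit or range.

## Working session

There is one attempt and no reset: what is moved stays moved. The work goes in short steps, Python scripts to look and compute and a shell command to move; the robot and the scene stay as the last step left them, time stands still between calls to the robot, and variables do not carry over. Pictures are saved under pics/ and viewed, about 8 in all and at most 12, crops included, and the job is handed in when it is done.

```bash
mkdir -p pics
cat > h.py <<'E'
import numpy as np, cv2
from workcell import env, grab_frame, camera_params, spotter
def ray(cam,u,v):
    p=camera_params(cam);R=cv2.Rodrigues(np.array(p["rvec"],float))[0];t=np.array(p["tvec"],float).ravel();K=np.array(p["K"])
    x=(u-K[0,2])/K[0,0];y=(v-K[1,2])/K[1,1]
    if cam=="wrist":
        r=np.hypot(x,y);d=np.array([np.sin(r)*x/max(r,1e-9),np.sin(r)*y/max(r,1e-9),np.cos(r)])
    else: d=np.array([x,y,1.])
    return -R.T@t, R.T@d
def at_z(cam,u,v,z):
    c,d=ray(cam,u,v);return c+d*(z-c[2])/d[2]
def save(cam,fn,scale=1.5):
    im=grab_frame(cam);cv2.imwrite(fn,cv2.resize(im[:,:,::-1],None,fx=scale,fy=scale));return im
E
python3 - <<'E'
from h import *
a=grab_frame("scene");b=grab_frame("top")
cv2.imwrite("pics/a.png",cv2.resize(np.hstack([a,b])[:,:,::-1],(800,300)))
cv2.imwrite("pics/top.png",cv2.resize(b[:,:,::-1],(800,600)))
for c in("scene","top"):
    print(c,ray(c,256,192)[0].round(), ray(c,256,192)[1].round(2))
    for q in("balance","pan","bowl","cup","cup_handle","alcohol_bottle","flux_jar","tape_roll","knob1_c"):
        for r in spotter.look_for(q,c)[:1 if q[0]!='k' else 6]:
            x,y,w,h=r["box"];print(q,np.round(r["box"]),round(r["conf"],2),at_z(c,x+w/2,y+h/2,dict(bowl=46,cup=60,balance=40,pan=58,alcohol_bottle=132,flux_jar=30,tape_roll=19).get(q,30)).round())
print(env.state()["ee_rot"],env.state()["time_s"],env.state()["gripper_width"],env.hold_point_z)
E
```

```text
scene [-82. 622. 713.] [ 0.59 -0.57 -0.58]
balance [210. 174.  86.  55.] 0.76 [574.  -2.  40.]
pan [227. 176.  51.  28.] 0.72 [597. -22.  58.]
bowl [177. 237.  53.  48.] 0.97 [479. 240.  46.]
cup [305. 170.  65.  32.] 0.67 [ 447. -215.   60.]
cup_handle [304. 168.  70.  30.] 0.75 [ 478. -270.   30.]
alcohol_bottle [128. 190.  32.  57.] 0.61 [599. 307. 132.]
flux_jar [290. 241.  15.  20.] 0.76 [365.  44.  30.]
tape_roll [128. 190.  33.  56.] 0.67 [736. 241.  19.]
top [433.  27. 951.] [ 0.13 -0.01 -0.99]
balance [240. 138.  70.  78.] 0.86 [588. -32.  40.]
pan [243. 143.  61.  62.] 0.65 [591. -27.  58.]
bowl [127. 120.  42.  36.] 0.72 [683. 276.  46.]
cup [334. 190.  46.  83.] 0.79 [ 453. -217.   60.]
cup_handle [335. 188.  43.  83.] 0.81 [ 459. -226.   30.]
alcohol_bottle [128. 120.  41.  36.] 0.75 [661. 251. 132.]
flux_jar [244. 257.  14.  18.] 0.57 [376.  28.  30.]
tape_roll [291. 251.  18.  17.] 0.5 [389. -89.  19.]
knob1_c [344. 199.  13.   9.] 0.57 [ 523. -214.   30.]
[1.79998270e+02 1.61590886e-03 1.59735649e+01] 1.0 90.9459425448056 -18.8
```

View pics/a.png

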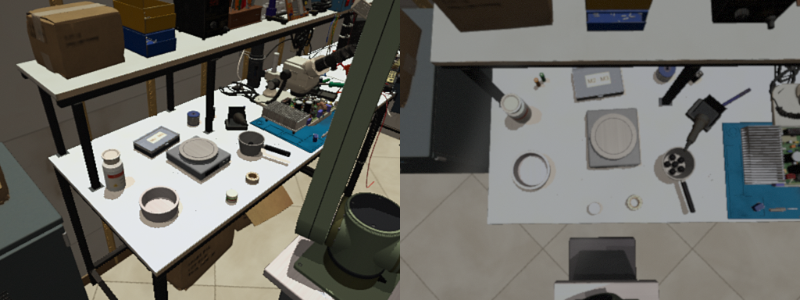

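View pics/top.png

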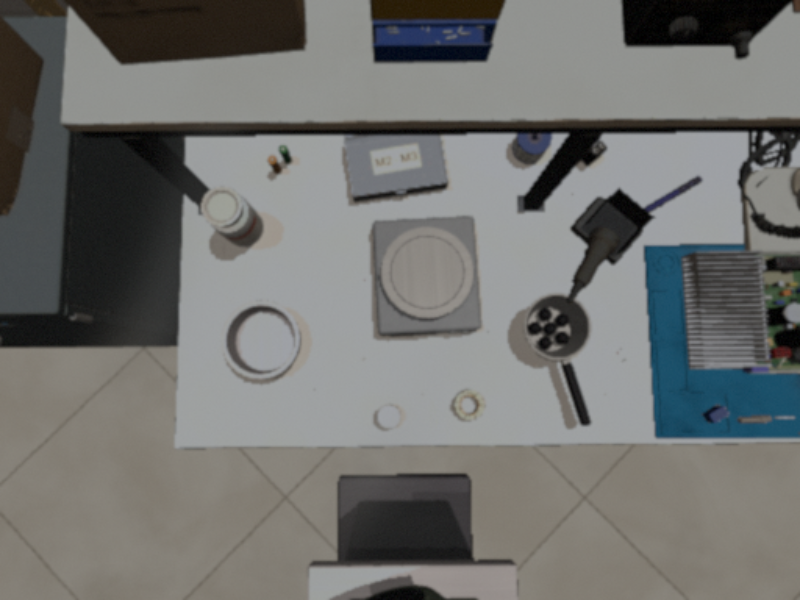

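The overview shows the bowl at (262,341), the pan at (427,272), the cup with six knobs at (557,328) and its handle running to (585,422), all in the 800x600 top view. The jar is at (389,417), the tape at (468,404), and the bottle at (222,207) back left. I also took the spotter's "bowl" in the top view for a mix-up with the bottle.

```bash
cat >> h.py <<'E'
def rim(q,cam,z,near=None):
    """centre of the convex-hull ellipse of q mapped to plane z"""
    for r in spotter.trace(q,cam)[:3]:
        m=r["region"].astype(np.uint8);c=max(cv2.findContours(m,0,1)[0],key=cv2.contourArea)[:,0].astype(float)
        P=np.array([at_z(cam,u,v,z)[:2] for u,v in c],np.float32)
        (cc,rr)=cv2.minEnclosingCircle(P);print(q,cam,round(r["conf"],2),np.round(r["box"]),"enclosing",np.round(cc,1),round(rr,1),"bbox",P.min(0).round(),P.max(0).round())
    return
E
python3 - <<'E'
from h import *
grab_frame("top");grab_frame("scene")
for q,z in(("bowl",46),("pan",58),("cup",60),("cup_handle",45),("balance",40),("flux_jar",30),("tape_roll",19)):
    for c in("top","scene"): rim(q,c,z)
for n,u,v,z in(("bowl",262,341,46),("bowlL",224,341,46),("bowlR",301,341,46),("pan",427,273,58),("cup",557,328,60),("h0",567,365,45),("h1",586,422,45),("iron",577,290,60),("bench front",400,445,0),("shelf",400,130,300)):
    print(n,at_z("top",u/1.5625-.2,v/1.5625-.2,z).round(1))
E
```

```text
bowl top 0.69 [143. 194.  49.  49.] enclosing [491.5 226.7] 60.1 bbox [433. 167.] [550. 286.]
bowl top 0.53 [345. 198.   7.   8.] enclosing [ 526.7 -205.3] 10.4 bbox [ 517. -216.] [ 536. -196.]
bowl top 0.46 [336. 186.  42.  91.] enclosing [ 458.  -233.6] 102.9 bbox [ 358. -274.] [ 558. -174.]
bowl scene 0.38 [127. 190.  33.  56.] enclosing [715.2 250.5] 118.0 bbox [605. 185.] [826. 317.]
pan top 0.96 [246. 143.  58.  61.] enclosing [592.7 -25.3] 69.9 bbox [525. -94.] [659.  43.]
pan scene 0.56 [228. 176.  51.  30.] enclosing [598.9 -23.4] 76.8 bbox [527. -97.] [668.  45.]
cup top 0.73 [335. 189.  44.  86.] enclosing [ 458.7 -230.8] 100.5 bbox [ 361. -270.] [ 556. -174.]
cup scene 0.64 [306. 167.  63.  33.] enclosing [ 456.4 -221.4] 107.8 bbox [ 349. -273.] [ 564. -114.]
cup_handle top 0.69 [334. 187.  41.  88.] enclosing [ 459.1 -238.7] 101.9 bbox [ 360. -275.] [ 558. -172.]
cup_handle scene 0.73 [305. 167.  65.  31.] enclosing [ 470.  -240.9] 109.0 bbox [ 361. -294.] [ 579. -132.]
cup_handle scene 0.65 [229. 177.  50.  28.] enclosing [610.4 -38.4] 73.3 bbox [ 540. -112.] [683.  33.
[... 268 characters left out ...]
0.0 bbox [357.  14.] [394.  52.]
flux_jar top 0.34 [141. 194.  52.  50.] enclosing [493.5 230. ] 61.1 bbox [434. 172.] [552. 290.]
flux_jar scene 0.55 [290. 239.  14.  18.] enclosing [371.2  46.5] 31.4 bbox [345.  17.] [396.  74.]
tape_roll top 0.79 [290. 250.  18.  19.] enclosing [391.  -88.8] 23.6 bbox [ 369. -111.] [412. -65.]
tape_roll scene 0.72 [316. 219.  18.  18.] enclosing [388.5 -81.8] 33.6 bbox [ 361. -113.] [414. -50.]
bowl [489.7 225.   46. ]
bowlL [490.2 282.5  46. ]
bowlR [489.3 166.   46. ]
pan [590.  -25.5  58. ]
cup [ 504.8 -218.6   60. ]
h0 [ 449.9 -235.6   45. ]
h1 [ 365.  -260.2   45. ]
iron [ 561.9 -251.2   60. ]
bench front [328.8  17.1   0. ]
shelf [712.9  17.  300. ]
```

```bash
cat >> h.py <<'E'
def log():
    import json
    s=env.state();open("log.txt","a").write(json.dumps({k:np.array(s[k]).tolist() for k in("qpos","ee_pos","ee_rot")})+"\n");return s
E
L='from h import *;log()'
python3 -c "$L"
python3 -m jog '0 0 2 1.6 1.8 0 1; 0 0 4 3.2 3.6 0 1; 0 0 6 4.8 5.4 0 1; 0 0 8 6.2 7.2 0 1; 0 0 10 7.7 8.9 0 1'
python3 -c "$L"
python3 -m jog '0 0 2 1 2.3 0 1; 0 0 4 2 4.6 0 1; 0 0 6 2.9 6.9 0 0.8; 0 0 8 3.3 9.2 0 0.6; 0 0 9.7 3.6 11.4 0 0.4'
python3 -c "$L"
```

```text
time_s: 2.42
ee_pos: [351.7, -328.8, 214.2]
ee_rot: [180.0, 0.0, 66.3]
force: [-0.4, 0.1, 0.5]
gripper_width: 91.2
time_s: 3.05
ee_pos: [441.1, -43.3, 214.2]
ee_rot: [179.9, 0.0, 114.8]
force: [0.4, 0.5, 0.6]
gripper_width: 64.2
```

```bash
python3 -m jog '0 0 0 0 2.4 0 .4; 0 0 0 0 4.8 0 .4; 0 0 0 0 7.2 -.8 .4; 0 0 0 0 9 -2 .4; 0 0 0 0 9.84 -3.6 .4'
python3 -m jog '0 0 0 0 0 0 .4'
python3 - <<'E'
from h import *
s=log();im=save("wrist","pics/w1.png");print(s["ee_pos"],s["gripper_width"])
rim("bowl","wrist",46)
E
```

```text
time_s: 3.68
ee_pos: [441.5, 203.5, 123.9]
ee_rot: [179.8, -0.0, 114.6]
force: [0.2, -1.0, 0.2]
gripper_width: 36.6
time_s: 3.8
ee_pos: [438.6, 201.1, 121.6]
ee_rot: [-179.6, -0.0, 114.6]
force: [0.1, -0.5, -0.4]
gripper_width: 36.7
[438.63610923 201.06157001 121.6078222 ] 36.74072308396684
bowl wrist 0.68 [256. 131. 126. 118.] enclosing [496.9 227.5] 60.2 bbox [438. 171.] [556. 287.]
```

View pics/w1.png

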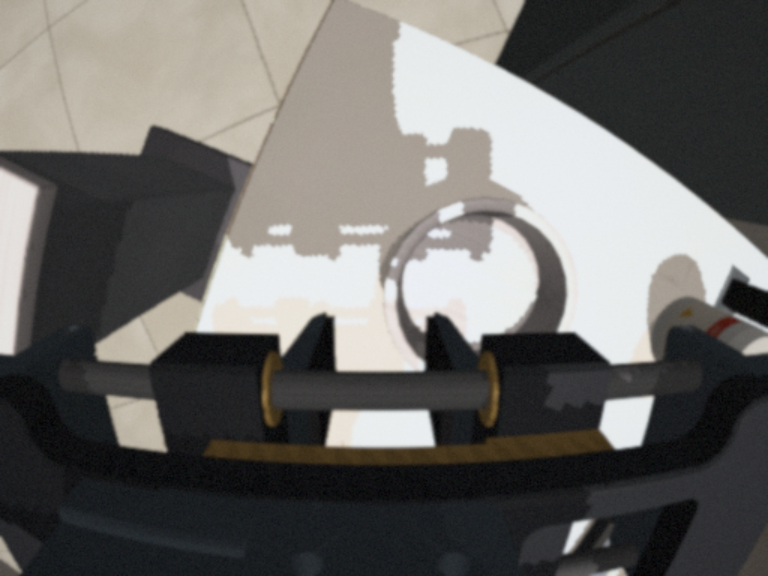

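The wrist view shows the bowl rim centred near (485,285), with the jaws straddling its near wall (the right finger towards the inside). I'll go down a bit and measure again.

```bash
python3 -m jog '0 0 0 0.15 0.1 -1 .4; 0 0 0 .15 .1 -2.2 .4; 0 0 0 .15 .1 -2.2 .4; 0 0 0 .15 .1 -2.2 .4'
python3 - <<'E'
from h import *
s=log();im=grab_frame("wrist");print(s["ee_pos"],s["ee_rot"])
rim("bowl","wrist",46)
grab_frame("top");rim("bowl","top",46)
E
```

```text
time_s: 4.4
ee_pos: [445.9, 203.1, 70.8]
ee_rot: [179.8, 0.0, 114.4]
force: [-0.7, 0.1, 0.3]
gripper_width: 36.6
[445.92118039 203.09877212  70.81591493] [1.79801928e+02 8.27194802e-03 1.14411993e+02]
bowl wrist 0.69 [243. 130. 160. 152.] enclosing [492.4 229. ] 59.5 bbox [434. 186.] [550. 287.]
bowl top 0.89 [167. 192.  28.  42.] enclosing [500.6 202.8] 52.6 bbox [452. 165.] [549. 225.]
```

```bash
python3 -m jog '0 0 0 -.05 0 -0.7 .4; 0 0 0 -.05 0 -1.4 .4; 0 0 0 -.05 0 -2 .4; 0 0 0 -.05 0 -2 .4'
python3 -m jog '0 0 0 0 0 0 0; 0 0 0 0 0 0 0; 0 0 0 0 0 0 0; 0 0 0 0 0 0 0; 0 0 0 0 0 0 0' 25
python3 -c 'from h import *;s=log();print(s["ee_pos"],s["force"])'
```

```text
time_s: 5.1
ee_pos: [442.8, 203.0, 18.7]
ee_rot: [-179.9, -0.0, 114.5]
force: [0.6, -0.2, 0.4]
gripper_width: 36.9
time_s: 5.72
ee_pos: [443.9, 203.8, 19.6]
ee_rot: [179.9, -0.0, 114.5]
force: [-1.0, 1.9, 6.9]
gripper_width: 12.4
[443.92860475 203.77631466  19.60758335] [-0.95448032  1.8645792   6.89969042]
```

```bash
python3 -m jog '0 0 0 0 0 0 0; 0 0 0 0 0 .4 0; 0 0 0 0 0 1.5 0; 0 0 0 0 0 3.2 0; 0 0 0 0 0 5 0'
python3 -m jog '0 0 0 0 0 0 0;0 0 0 0 0 0 0'
python3 - <<'E'
from h import *
s=log();print(s["ee_pos"],s["force"])
a=grab_frame("scene");b=grab_frame("wrist")
cv2.imwrite("pics/l1.png",np.hstack([cv2.resize(a[180:300,120:280],(533,400)),cv2.resize(b[80:260,230:430],(267,240)) if 0 else cv2.resize(b,(267,400))])[:,:,::-1])
E
```

```text
time_s: 6.35
ee_pos: [441.7, 202.2, 144.4]
ee_rot: [-179.7, 0.0, 114.4]
force: [1.1, 0.6, -1.9]
gripper_width: 10.3
time_s: 6.6
ee_pos: [441.8, 202.4, 142.9]
ee_rot: [-179.8, 0.0, 114.5]
force: [-1.1, 0.1, -2.0]
gripper_width: 10.6
[441.84464536 202.37409569 142.86330297] [-1.06702442  0.14230693 -1.99046302]
```

View pics/l1.png

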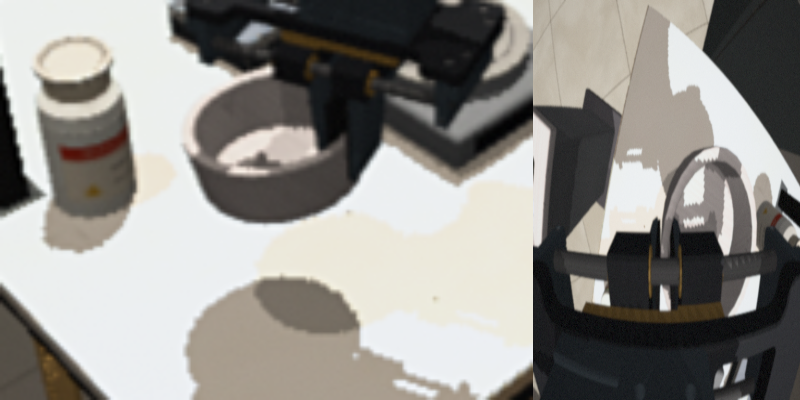

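The bowl is held by its rim, clear of the bench, and looks roughly level. Next I carry it over the pan.

```bash
python3 -m jog '0 0 -1 .8 -1.6 0 0; 0 0 -2.2 1.6 -3.6 0 0; 0 0 -3.6 2.4 -5.8 0 0; 0 0 -4.8 3.2 -7.8 0 0; 0 0 -5.4 3.76 -9.06 0 0'
python3 -m jog '0 0 0 0 0 0 0;0 0 0 0 0 0 0;0 0 0 0 0 0 0'
python3 - <<'E'
from h import *
s=log();print(s["ee_pos"],s["force"])
z=s["ee_pos"][2]+26
grab_frame("wrist");grab_frame("top");grab_frame("scene")
rim("bowl","wrist",z);rim("bowl","top",z);rim("bowl","scene",z)
rim("pan","wrist",58)
E
```

```text
time_s: 7.32
ee_pos: [536.8, -25.7, 142.1]
ee_rot: [-179.8, 0.0, 87.2]
force: [-0.4, -0.2, -1.3]
gripper_width: 10.4
time_s: 7.7
ee_pos: [536.5, -22.3, 143.5]
ee_rot: [-179.9, -0.0, 87.6]
force: [-0.2, 0.3, -1.0]
gripper_width: 10.6
[536.49261604 -22.29398138 143.45904476] [-0.23295008  0.28637204 -1.03358085]
bowl wrist 0.62 [244. 142. 184. 165.] enclosing [587.2 -12.6] 54.3 bbox [533. -23.] [641.  36.]
bowl scene 0.88 [232. 149.  35.  30.] enclosing [569.3   5.6] 79.9 bbox [497. -56.] [638.  77.]
pan wrist 0.61 [239. 122. 123. 100.] enclosing [580.3  -2.2] 62.9 bbox [524. -35.] [636.  43.]
```

Run:
```python
from h import *
a=grab_frame("scene");b=grab_frame("wrist")
cv2.imwrite("pics/p1.png",np.hstack([cv2.resize(a[130:240,190:310],(436,400)),cv2.resize(b[100:300,180:380],(364,400))])[:,:,::-1])
```

```text
(no output)
```

View pics/p1.png

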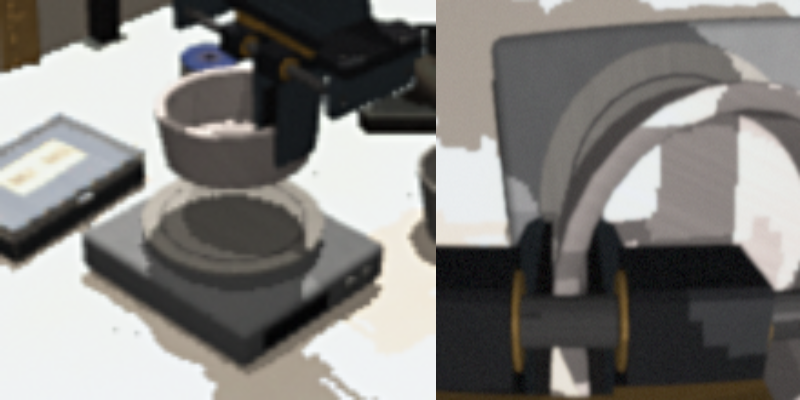

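The bowl hangs about level over the pan. The ring on the pan shows below it, so I can use it for centring.

```bash
python3 -m jog '0 0 0 0 0 -.8 0; 0 0 0 0 0 -1.6 0; 0 0 0 0 0 -2.2 0; 0 0 0 0 0 -2.3 0; 0 0 0 0 0 -2.3 0'
python3 - <<'E'
from h import *
s=log();print(s["ee_pos"],s["force"],s["gripper_width"])
z=s["ee_pos"][2]+26
a=grab_frame("scene");b=grab_frame("wrist")
rim("bowl","wrist",z);rim("pan","scene",58);rim("bowl","scene",z)
cv2.imwrite("pics/p2.png",np.hstack([cv2.resize(a[130:240,190:310],(436,400)),cv2.resize(b[100:300,180:380],(364,400))])[:,:,::-1])
E
```

```text
time_s: 8.78
ee_pos: [537.5, -23.3, 86.9]
ee_rot: [180.0, -0.0, 87.5]
force: [-0.9, -0.5, 0.3]
gripper_width: 10.7
[537.45985026 -23.32042841  86.86307254] [-0.8910699  -0.4560277   0.28358061] 10.709636307827662
bowl wrist 0.83 [244. 140. 184. 164.] enclosing [587.7 -14.6] 54.3 bbox [533. -24.] [642.  35.]
bowl wrist 0.68 [230. 121. 161.  99.] enclosing [570.6  17.2] 43.8 bbox [529.  -5.] [612.  44.]
pan scene 0.79 [228. 183.  50.  21.] enclosing [593.2 -21.3] 71.1 bbox [522. -86.] [662.  46.]
bowl scene 0.6 [232. 167.  38.  31.] enclosing [569.2   2.4] 77.7 bbox [495. -52.] [639.  73.]
bowl scene 0.58 [292. 242.  13.  20.] enclosing [314.1 114. ] 26.8 bbox [294.  90.] [336. 139.]
```

View pics/p2.png

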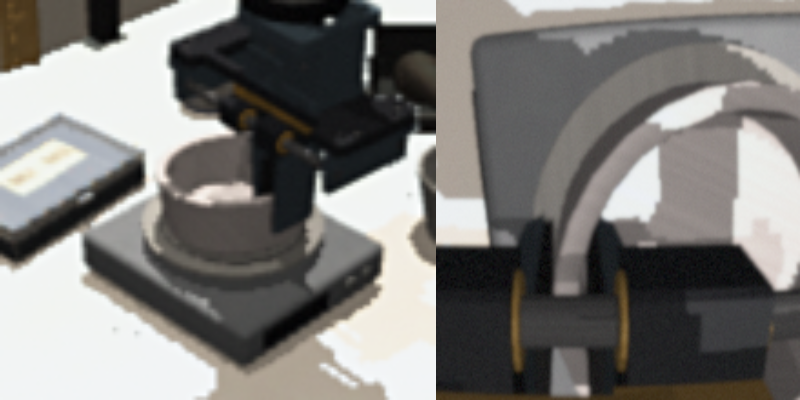

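```bash
python3 -m jog '0 0 0 0 0 -.1 0; 0 0 0 0 0 -.2 0; 0 0 0 0 0 -.3 0; 0 0 0 0 0 -.3 0;0 0 0 0 0 -.3 0'
python3 -m jog '0 0 0 0 0 -.06 0; 0 0 0 0 0 -.12 0; 0 0 0 0 0 -.12 0;0 0 0 0 0 -.12 0'
python3 -c 'from h import *;s=log();print(s["ee_pos"],s["force"],s["torque"])'
```

```text
time_s: 9.65
ee_pos: [537.2, -23.3, 79.1]
ee_rot: [180.0, -0.0, 87.5]
force: [-2.6, 0.3, 4.0]
gripper_width: 10.8
time_s: 10.15
ee_pos: [537.0, -23.3, 76.0]
ee_rot: [-180.0, -0.0, 87.5]
force: [-2.7, 0.2, 4.9]
gripper_width: 10.7
[537.01880833 -23.27492066  75.96276466] [-2.7008964   0.23789029  4.87530568] [ 0.06384411  0.06895708 -0.00387839]
```

Force says the pan already carries more than the bowl's weight, so I ease back up to about zero net force before releasing.

```bash
python3 -m jog '0 0 0 0 0 .1 0; 0 0 0 0 0 .2 0; 0 0 0 0 0 .2 0;0 0 0 0 0 .2 0'
python3 -c 'from h import *;s=log();print(s["ee_pos"],s["force"],s["torque"])'
```

```text
time_s: 10.65
ee_pos: [537.6, -23.4, 81.0]
ee_rot: [180.0, 0.0, 87.5]
force: [-1.6, 0.2, 3.3]
gripper_width: 10.5
[537.58775529 -23.38197989  80.98461892] [-1.63025223  0.18083332  3.30161226] [ 0.03489496 -0.17242451  0.03225674]
```

```bash
python3 -m jog '0 0 0 0 0 .1 0; 0 0 0 0 0 .18 0; 0 0 0 0 0 .18 0;0 0 0 0 0 .18 0'
python3 - <<'E'
from h import *
s=log();print(s["force"])
a=grab_frame("scene");b=grab_frame("wrist")
cv2.imwrite("pics/p3.png",np.hstack([cv2.resize(a[150:225,200:290],(480,400)),cv2.resize(b[100:260,200:330],(320,400))])[:,:,::-1])
E
```

```text
time_s: 11.15
ee_pos: [537.5, -23.4, 85.4]
ee_rot: [180.0, 0.0, 87.5]
force: [1.3, 0.8, 0.2]
gripper_width: 10.5
[1.30347089 0.81617193 0.16109252]
```

View pics/p3.png

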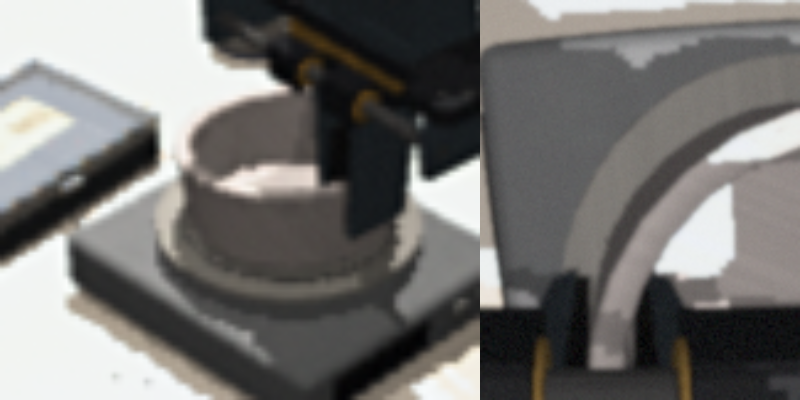

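```bash
python3 -m jog '0 0 0 0 0 0 .15; 0 0 0 0 0 0 .22; 0 0 0 0 0 0 .3;0 0 0 0 0 0 .35; 0 0 0 0 0 0 .35'
python3 - <<'E'
from h import *
s=log();print(s["force"],s["ee_pos"])
E
python3 -m jog '0 0 0 0 0 .6 .35; 0 0 0 0 0 2 .35; 0 0 0 0 0 4 .35;0 0 0 -1 -1 5 .35; 0 0 0 -3 -1 5 .35'
python3 -m jog '0 0 0 -2 -2 0 .6; 0 0 0 -3 -4 0 .8'
python3 - <<'E'
from h import *
s=log()
a=grab_frame("scene");b=grab_frame("top")
rim("bowl","top",101);rim("bowl","scene",101);rim("pan","top",55);rim("pan","scene",55)
cv2.imwrite("pics/q.png",np.hstack([cv2.resize(a[150:250,190:310],(400,400)),cv2.resize(b[120:240,220:340],(400,400))])[:,:,::-1])
E
```

```text
time_s: 11.88
ee_pos: [537.2, -23.3, 85.5]
ee_rot: [180.0, 0.0, 87.5]
force: [-1.0, 0.0, -0.5]
gripper_width: 31.7
[-1.00499877  0.03262225 -0.5374512 ] [537.21954377 -23.31901183  85.46989894]
time_s: 12.5
ee_pos: [464.3, -49.6, 213.8]
ee_rot: [179.6, 0.1, 87.4]
force: [0.2, -0.6, 0.1]
gripper_width: 32.1
time_s: 12.75
ee_pos: [386.4, -147.5, 211.9]
ee_rot: [179.9, 0.0, 87.6]
force: [0.8, -0.6, -0.1]
gripper_width: 49.2
bowl top 0.87 [249. 147.  50.  52.] enclosing [588.6 -24.4] 60.0 bbox [529. -80.] [646.  34.]
bowl top 0.51 [246. 147.  57.  59.] enclosing [582.7 -22.7] 66.7 bbox [518. -88.] [642.  43.]
bowl top 0.36 [335. 188.  42.  52.] enclosing [ 505.2 -207.7] 49.3 bbox [ 483. -256.] [ 550. -160.]
bowl scene 0.75 [235. 167.  43.  36.] enclosing [576.1  -5.2] 87.2 bbox [497. -84.] [655.  68.]
pan top 0.7 [293. 250.  16.  18.] enclosing [392.8 -84.6] 21.9 bbox [ 371. -106.] [413. -64.]
pan top 0.61 [246. 158.  57.  45.] enclosing [590.1 -25.4] 69.4 bbox [522. -95.] [629.  43.]
pan scene 0.78 [228. 185.  51.  19.] enclosing [595.6 -24.3] 71.9 bbox [524. -89.] [663.  43.]
```

View pics/q.png

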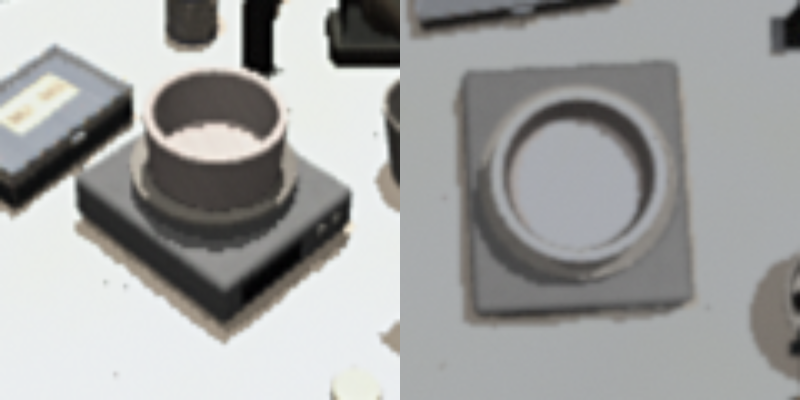

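The bowl stands centred on the pan: rim about (588.6,-24.4) against pan (591,-25.5), inside the ring. Next I fit the arm's kinematics to the logged poses so I can plan the tilt.

```bash
cat > kin.py <<'E'
import numpy as np, json
from scipy.optimize import least_squares
from scipy.spatial.transform import Rotation as R
D=[json.loads(l) for l in open("log.txt")]
def rz(a):return R.from_euler('z',a,degrees=True)
def ry(a):return R.from_euler('y',a,degrees=True)
def fk(q,p,s4=1,s6=1):
    a1,d1,a2,L,a3,d6=p
    A=rz(q[0])*ry(q[1]);x=rz(q[0]).apply([a1,0,d1])+A.apply([0,0,a2])
    A=A*ry(q[2]);x=x+A.apply([a3,0,L])
    A=A*rz(s4*q[3])*ry(q[4]);x=x+A.apply([0,0,d6])
    return x,A*rz(s6*q[5]+90*0)
def fit():
    f=lambda p:np.concatenate([fk(d["qpos"],p)[0]-d["ee_pos"] for d in D])
    r=least_squares(lambda p:np.r_[f(p),0.01*(p[0]),.01*p[4],.003*(p[5]-250)],[0,300,400,350,0,250]);return r.x,np.abs(f(r.x)).max()
if __name__=="__main__":
    p,e=fit();print(p.round(1),e)
    d=D[-1];print(fk(d["qpos"],p)[1].as_matrix().round(2),R.from_euler('xyz',d["ee_rot"],degrees=True).as_matrix().round(2),np.round(d["qpos"],1))
    d=D[0];print((fk(d["qpos"],p)[1].as_matrix().T@R.from_euler('xyz',d["ee_rot"],degrees=True).as_matrix()).round(2))
E
python3 kin.py
```

```text
[ -0.  169.2 591.9 417.1  25.3 364.6] 11.478958559037643
[[-1.    0.04  0.  ]
 [ 0.04  1.   -0.  ]
 [-0.   -0.   -1.  ]] [[ 0.04  1.    0.  ]
 [ 1.   -0.04 -0.  ]
 [-0.    0.   -1.  ]] [-22.5   3.6 109.   -0.   67.3 -20.1]
[[ 0. -1. -0.]
 [ 1.  0.  0.]
 [-0. -0.  1.]]
```

```bash
python3 -m jog '-2 0 0 0 0 1 .6; -4 0 0 0 0 2 .6; -6 0 0 0 0 2 .6; -8 0 0 0 0 2 .6; -10 0 0 0 0 2 .6'
python3 -c 'from h import *;s=log();print(s["ee_pos"],s["qpos"])'
cat > k2.py <<'E'
import kin
from kin import *
def fk(q,p,s4=1,s6=1):
    a1,d1,a2,L,a3,d6,o2,o3=p
    A=rz(q[0])*ry(q[1]+o2);x=rz(q[0]).apply([a1,0,d1])+A.apply([0,0,a2])
    A=A*ry(q[2]-o2+o3);x=x+A.apply([a3,0,L])
    A=A*rz(s4*q[3])*ry(q[4]-o3);x=x+A.apply([0,0,d6])
    return x,A*rz(q[5])*rz(90)
def fit(s4):
    def f(p):
        o=[]
        for d in D:
            x,A=fk(d["qpos"],p,s4);o+=[x-d["ee_pos"],200*(A.inv()*R.from_euler('xyz',d["ee_rot"],degrees=True)).as_rotvec()]
        return np.concatenate(o)
    r=least_squares(lambda p:np.r_[f(p),.01*p],[0,300,400,350,0,250,0,0]);return r.x,np.abs(f(r.x)).max(), f(r.x).reshape(-1,6)[-1].round(1)
if __name__=="__main__":
    for s in(1,-1):
        p,e,l=fit(s);print(s,p.round(1),e,l)
        if s==1:np.save("p.npy",p)
E
python3 k2.py
```

```text
time_s: 13.68
ee_pos: [389.4, -144.9, 261.3]
ee_rot: [176.6, 50.2, 86.1]
force: [-0.3, 0.2, -1.4]
gripper_width: 54.8
[ 389.35303329 -144.94851931  261.27860381] [ 14.65482123   6.80916566 116.84494751 -49.50416008  78.62056302
  37.41178718]
1 [-3.200e+00  1.257e+02  5.958e+02  4.137e+02  3.190e+01  3.218e+02
  6.000e-01 -5.000e-01] 11.480971943964231 [ 1.7 -1.2 -2.7 -0.3  0.6 -1.3]
-1 [-135.3 -703.7  910.2  389.8 -118.3 -417.7   13.4   48.4] 198.43154368513217 [  73.   100.7 -104.4 -198.4 -163.6 -179.2]
```

```bash
cat > plan.py <<'E'
from k2 import *
p=np.load("p.npy");lo=np.array([-177,-48,12.5,-77,3,-146]);hi=np.array([177,115,149,257,150,146])
def ik(pos,rot,q0):
    f=lambda q:np.r_[fk(q,p)[0]-pos,200*(fk(q,p)[1].inv()*rot).as_rotvec()]
    r=least_squares(f,np.clip(q0,lo+1,hi-1),bounds=(lo,hi));return r.x,np.abs(r.fun).max()
bowl=np.array([589.5,-25,0])
def run(psi,s,g=108,h=180,off=40,side=0,verbose=0):
    # cup x axis yaw psi; s=+1 tips towards cup -y, -1 towards cup +y
    q=np.array([-30,10,110,0,65,-40.]);w=0;out=[]
    u=rz(psi).apply([1,0,0]);d=rz(psi).apply([0,-s,0])
    for th in np.arange(0,111,10):
        axis=bowl-off*d+np.array([0,0,h]);grip=axis-g*u
        rot=R.from_rotvec(np.radians(th*s)*u)*R.from_euler('xyz',[180,0,psi],degrees=True)
        tcp=grip+rot.apply([0,0,18.8]);q,e=ik(tcp,rot,q);w=max(w,e);out.append((th,*q.round(0),round(e,1)))
    wc=tcp-rot.apply([0,0,p[5]])
    return w,out,wc
if __name__=="__main__":
    for s in(1,-1):
        for psi in range(-60,61,15):
            w,o,wc=run(psi,s);print(s,psi,round(w,1),o[0],o[6],o[-1],wc.round())
E
python3 plan.py | sed 's/np.float64//g'
```

```text
1 -60 20.5 (np.int64(0), (5.0), (20.0), (95.0), (7.0), (64.0), (146.0), (20.5)) (np.int64(60), (-7.0), (15.0), (134.0), (122.0), (37.0), (31.0), (0.0)) (np.int64(110), (-9.0), (56.0), (144.0), (134.0), (123.0), (-14.0), (0.0)) [324. -54.  76.]
1 -45 0.0 (np.int64(0), (8.0), (18.0), (98.0), (0.0), (64.0), (143.0), (0.0)) (np.int64(60), (-17.0), (16.0), (131.0), (95.0), (49.0), (39.0), (0.0)) (np.int64(110), (-20.0), (54.0), (139.0), (111.0), (114.0), (-12.0), (0.0)) [ 340. -122.   76.]
1 -30 0.0 (np.int64(0), (7.0), (16.0), (101.0), (-0.0), (63.0), (127.0), (0.0)) (np.int64(60), (-23.0), (19.0), (125.0), (76.0), (62.0), (41.0), (0.0)) (np.int64(110), (-26.0), (52.0), (132.0), (93.0), (110.0), (-3.0), (0.0)) [ 374. -183.   76.]
1 -15 0.0 (np.int64(0), (5.0), (14.0), (104.0), (-0.0), (62.0), (110.0), (0.0)) (np.int64(60), (-26.0), (23.0), (118.0), (62.0), (73.0), (41.0), (0.0)) (np.int64(110), (-29.0), (52.0), (123.0), (78.0), (111.0), (7.0), (0.0)) [ 422. -233.   76.]
1 0 0.0 (np.int64(0), (2.0), (12.0), (106.0), (-0.0), (61.0), (92.0), (0.0)) (np.int64(60), (-27.0), (27.0), (109.0), (
[... 2630 characters left out ...]
 (100.0), (-0.0), (63.0), (48.0), (0.0)) (np.int64(60), (16.0), (18.0), (125.0), (-77.0), (58.0), (134.0), (7.2)) (np.int64(110), (25.0), (39.0), (117.0), (-77.0), (97.0), (146.0), (68.8)) [374. 133.  76.]
-1 45 110.4 (np.int64(0), (-13.0), (19.0), (97.0), (-0.0), (64.0), (32.0), (0.0)) (np.int64(60), (8.0), (13.0), (123.0), (-77.0), (43.0), (116.0), (32.2)) (np.int64(110), (24.0), (36.0), (116.0), (-77.0), (91.0), (146.0), (110.4)) [340.  72.  76.]
-1 60 155.8 (np.int64(0), (-14.0), (21.0), (93.0), (0.0), (66.0), (16.0), (0.0)) (np.int64(60), (-3.0), (10.0), (123.0), (-77.0), (21.0), (96.0), (47.6)) (np.int64(110), (23.0), (32.0), (114.0), (-77.0), (84.0), (146.0), (155.8)) [324.   4.  76.]
```

Kinematics: tipping towards -y is comfortable (J4 positive, cup yaw about 0). I return to tool-down over the handle and look at the cup, including the iron tip close to its rim.

```bash
python3 -m jog '2 0 0 0 -.4 0 1; 4 0 0 0 -.8 0 1; 6 0 0 0 -1.2 0 1; 8 0 0 0 -1.6 0 1; 10 0 0 0 -2 0 1'
python3 -m jog '0 0 -2 .1 -.6 -.6 1; 0 0 -4 .2 -1.2 -1.2 1; 0 0 -6 .3 -1.6 -2 1; 0 0 -8 .4 -2 -2.6 1; 0 0 -10 .48 -2.2 -3 1'
python3 -m jog '0 0 -2 0 0 0 1; 0 0 -4.3 0 0 0 1; 0 0 -4.3 0 0 0 1; 0 0 -4.3 0 0 0 1'
python3 - <<'E'
from h import *
s=log();print(s["ee_pos"],s["ee_rot"])
rot=cv2
a=grab_frame("scene");b=grab_frame("wrist")
cv2.imwrite("pics/c.png",np.hstack([cv2.resize(a[130:230,270:390],(400,400)),cv2.resize(b[60:260,150:350],(400,400))])[:,:,::-1])
for q,z in(("cup",60),("cup_handle",45)): rim(q,"wrist",z)
E
```

```text
time_s: 14.3
ee_pos: [389.5, -196.2, 261.8]
ee_rot: [179.8, -0.3, 87.7]
force: [0.5, 0.3, -0.6]
gripper_width: 91.2
time_s: 14.92
ee_pos: [401.1, -251.2, 184.6]
ee_rot: [-179.9, 0.0, 37.3]
force: [0.7, 0.7, 0.7]
gripper_width: 90.9
time_s: 15.42
ee_pos: [400.5, -251.5, 185.4]
ee_rot: [-180.0, 0.0, 16.2]
force: [0.0, 0.3, 0.0]
gripper_width: 91.2
[ 400.51746487 -251.49815608  185.43706499] [-1.79995462e+02  3.27048296e-03  1.62167236e+01]
cup wrist 0.69 [202.  28. 103. 197.] enclosing [ 460.8 -234. ] 99.6 bbox [ 365. -270.] [ 558. -170.]
cup_handle wrist 0.91 [203.  31. 102. 191.] enclosing [ 460.3 -233.6] 103.7 bbox [ 360. -273.] [ 562. -167.]
```

View pics/c.png

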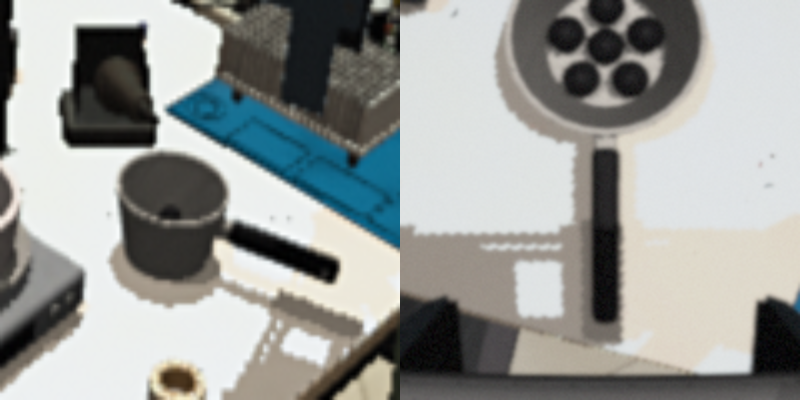

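The iron stand is clear of the cup. The handle lies straight along the tool axis, at u≈252 and v from 135 to 220 in the wrist image, with six knobs in the cup.

```bash
python3 - <<'E'
from h import *
for v in(135,220): print(at_z("wrist",252.5,v,49).round(1))
E
python3 -m jog '0 0 0 0 0 -1.6 1; 0 0 0 0 0 -3.2 1; 0 0 0 0 0 -4.8 1; 0 0 0 0 0 -5.4 1; 0 0 0 0 0 -5.4 1'
```

```text
[ 451.7 -236.8   49. ]
[ 363.4 -262.1   49. ]
time_s: 16.25
ee_pos: [399.1, -251.8, 49.5]
ee_rot: [-179.9, 0.1, 16.0]
force: [0.2, 0.0, 0.7]
gripper_width: 91.4
```

```bash
python3 -m jog '0 0 0 .1 .04 -.6 1; 0 0 0 .2 .06 -1.1 1; 0 0 0 .2 .06 -1.1 1; 0 0 0 .2 .06 -1.1 .5; 0 0 0 .2 .06 -1.1 0' 60
python3 -m jog '0 0 0 0 0 0 0; 0 0 0 0 0 0 0; 0 0 0 0 0 0 0; 0 0 0 0 0 0 0; 0 0 0 0 0 0 0' 60
python3 -m jog '0 0 0 0 0 0 0; 0 0 0 0 0 0.3 0; 0 0 0 0 0 .8 0; 0 0 0 0 0 1.5 0; 0 0 0 0 0 2.4 0' 60
python3 -m jog '0 0 0 0 0 .8 0; 0 0 0 0 0 1.6 0; 0 0 0 0 0 2.4 0; 0 0 0 0 0 3 0; 0 0 0 0 0 3 0'
python3 - <<'E'
from h import *
s=log();print(s["ee_pos"],s["force"],s["torque"])
a=grab_frame("scene");b=grab_frame("wrist")
cv2.imwrite("pics/d.png",np.hstack([cv2.resize(a[90:230,240:400],(457,400)),cv2.resize(b[60:260,150:350],(343,400))])[:,:,::-1])
E
```

```text
time_s: 16.88
ee_pos: [405.1, -250.9, 23.4]
ee_rot: [180.0, -0.0, 16.0]
force: [-0.0, -0.5, 0.4]
gripper_width: 74.0
time_s: 17.5
ee_pos: [404.9, -250.7, 23.0]
ee_rot: [180.0, -0.0, 16.0]
force: [-0.2, -0.0, 0.2]
gripper_width: 24.3
time_s: 18.12
ee_pos: [404.4, -250.5, 83.9]
ee_rot: [-180.0, 0.0, 16.0]
force: [-0.2, 0.1, -1.6]
gripper_width: 14.9
time_s: 18.75
ee_pos: [405.4, -251.1, 159.5]
ee_rot: [179.9, -0.1, 16.0]
force: [0.3, -0.5, -1.5]
gripper_width: 14.8
[ 405.38876686 -251.13295832  159.53510258] [ 0.31038856 -0.51657271 -1.51918953] [-0.10114266  0.22891341 -0.02036846]
```

View pics/d.png

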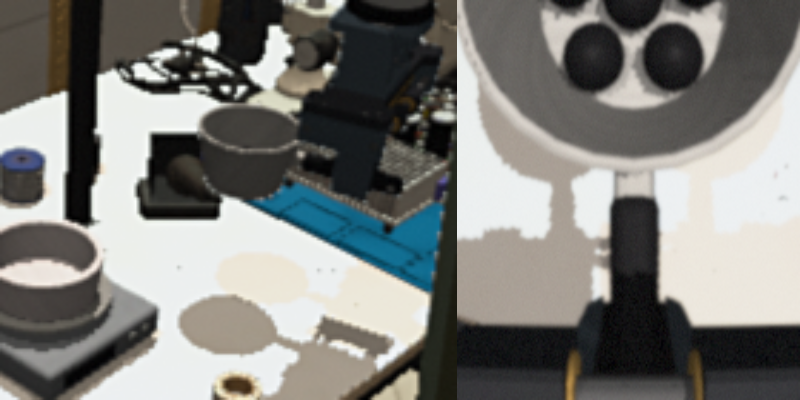

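Cup held level with the knobs inside. I carry it over to the +y side of the bowl, turning the cup yaw to 0.

```bash
python3 -m jog '0 0 -.2 .2 .5 .1 0; 0 0 -.6 .5 1.5 .2 0; 0 0 -1 .8 2.8 .28 0; 0 0 -1.4 1.2 4.2 .28 0; 0 0 -1.8 1.6 5.6 .28 0'
python3 -m jog '0 0 -.4 .4 1.4 0 0; 0 0 -.8 .8 2.8 0 0; 0 0 -1.2 1.2 4 0 0; 0 0 -1.4 1.44 4.8 0 0; 0 0 -1.4 1.44 5.04 0 0'
python3 -m jog '0 0 0 0 0 0 0; 0 0 0 0 0 0 0; 0 0 0 0 0 0 0'
python3 - <<'E'
from h import *
s=log();print(s["ee_pos"],s["force"])
z=s["ee_pos"][2]-23+60
grab_frame("wrist");rim("cup","wrist",z);rim("knob1_c","wrist",z-45);rim("cup","top",z)
E
python3 k2.py | head -1
```

```text
time_s: 19.48
ee_pos: [444.3, -109.5, 164.1]
ee_rot: [-180.0, 0.1, 6.9]
force: [-0.2, -0.1, -3.0]
gripper_width: 14.8
time_s: 20.1
ee_pos: [480.3, 16.2, 164.1]
ee_rot: [-180.0, 0.1, 0.1]
force: [-0.7, -0.2, -2.8]
gripper_width: 14.6
time_s: 20.48
ee_pos: [480.6, 14.6, 165.0]
ee_rot: [180.0, 0.0, -0.1]
force: [-1.1, 0.2, -1.5]
gripper_width: 14.6
[480.62574341  14.62876211 164.96677392] [-1.05176243  0.18798302 -1.52540134]
cup wrist 0.67 [144.   0. 215. 298.] enclosing [558.8  14.7] 68.9 bbox [490. -35.] [611.  65.]
knob1_c wrist 0.72 [234.   4.  33.  37.] enclosing [612.3  16.4] 11.7 bbox [601.   5.] [624.  26.]
knob1_c wrist 0.18 [144.   0. 217. 300.] enclosing [561.2  15.6] 92.4 bbox [469. -52.] [631.  83.]
cup top 0.34 [247. 147.  54.  53.] enclosing [569.9 -16.7] 53.6 bbox [518. -69.] [623.  35.]
cup top 0.24 [246. 260.   8.  13.] enclosing [384.8  32.8] 13.9 bbox [371.  20.] [398.  46.]
1 [-2.600e+00  1.260e+02  5.954e+02  4.137e+02  3.210e+01  3.219e+02
```

```bash
python3 -m jog '1.6 0 0 0 .1 .01 0; 3.2 0 0 0 .2 .03 0; 4.8 0 0 0 .3 .06 0; 6.4 0 0 0 .4 .11 0; 8 0 0 0 .48 .18 0'
python3 -m jog '.8 0 0 0 .04 .03 0; 1.6 0 0 0 .08 .07 0; 2.4 0 0 0 .11 .11 0; 3.2 0 0 0 .14 .15 0; 4 0 0 0 .17 .2 0'
python3 - <<'E'
from h import *
s=log();print(s["ee_pos"],s["qpos"].round(1))
a=grab_frame("scene");b=grab_frame("top")
cv2.imwrite("pics/e.png",np.hstack([cv2.resize(a[100:250,180:330],(400,400)),cv2.resize(b[100:250,200:350],(400,400))])[:,:,::-1])
for c in("top","scene"):print([(np.round(r["box"]),round(r["conf"],2)) for r in spotter.look_for("knob1_c",c)])
E
```

```text
time_s: 21.3
ee_pos: [481.3, 26.3, 169.7]
ee_rot: [-139.9, -0.1, -0.1]
force: [0.1, 0.0, -2.9]
gripper_width: 14.5
time_s: 21.92
ee_pos: [481.3, 30.6, 173.8]
ee_rot: [-120.1, -0.0, -0.1]
force: [-0.6, -0.2, -2.5]
gripper_width: 14.7
[481.33372131  30.58613594 173.84646647] [-29.6  28.1 108.5  49.   85.9  36.8]
[]
[]
```

View pics/e.png

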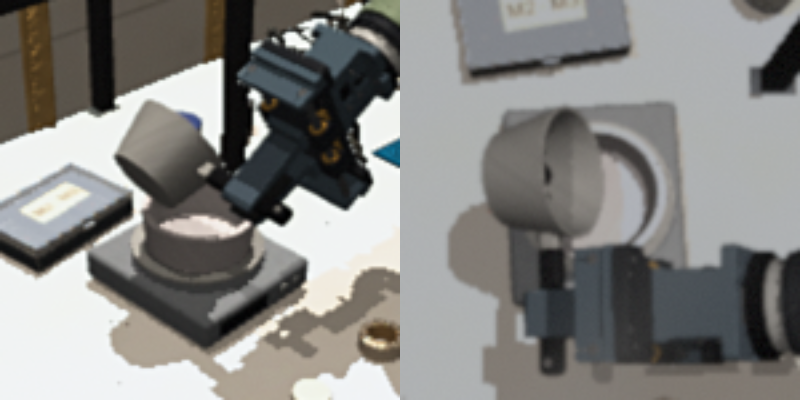

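```bash
python3 -m jog '.8 0 0 0 .02 .05 0; 1.6 0 0 0 .05 .09 0; 2.4 0 0 0 .06 .14 0; 3.2 0 0 0 .08 .19 0; 4 0 0 0 .09 .25 0'
python3 -m jog '0 0 0 0 0 0 0;0 0 0 0 0 0 0;.8 0 0 0 .01 .05 0; 1.6 0 0 0 .01 .1 0; 2.4 0 0 0 .01 .16 0'
python3 -m jog '0 0 0 0 0 0 0;.8 0 0 0 0 .05 0;1.6 0 0 0 0 .1 0; 1.6 0 0 0 0 .1 0; 1.6 0 0 0 0 .1 0'
python3 - <<'E'
from h import *
s=log();print(s["ee_pos"],s["ee_rot"].round(1) if hasattr(s["ee_rot"],"round") else s["ee_rot"],s["force"])
a=grab_frame("scene");b=grab_frame("top")
cv2.imwrite("pics/f.png",np.hstack([cv2.resize(a[100:250,180:330],(400,400)),cv2.resize(b[100:250,200:350],(400,400))])[:,:,::-1])
for c in("top","scene"):
  for r in spotter.look_for("knob1_c",c):
    x,y,w,h=r["box"];print(c,round(r["conf"],2),np.round([x,y,w,h]),at_z(c,x+w/2,y+h/2,73).round())
E
```

```text
time_s: 22.75
ee_pos: [481.3, 33.8, 180.8]
ee_rot: [-100.1, -0.1, 0.0]
force: [0.3, -0.0, -3.0]
gripper_width: 14.8
time_s: 23.38
ee_pos: [481.2, 34.1, 185.5]
ee_rot: [-88.0, -0.1, 0.0]
force: [0.7, -0.4, -2.0]
gripper_width: 14.8
time_s: 24.0
ee_pos: [481.0, 34.0, 187.9]
ee_rot: [-80.1, -0.1, 0.0]
force: [0.2, 0.3, -1.6]
gripper_width: 14.5
[480.99781595  34.0383836  187.85261945] [-80.1  -0.1   0. ] [ 0.21114661  0.33988862 -1.60981797]
```

```bash
python3 -m jog '.6 0 0 0 -.01 .04 0;1.2 0 0 0 -.02 .07 0;1.2 0 0 0 -.02 .07 0;1.2 0 0 0 -.02 .07 0'
python3 - <<'E'
from h import *
s=env.state();print(s["force"],s["ee_pos"])
b=grab_frame("top");g=cv2.cvtColor(b,cv2.COLOR_RGB2GRAY)
print(g[140:208:2,244:312:2])
E
```

```text
time_s: 24.7
ee_pos: [480.9, 33.6, 188.7]
ee_rot: [-74.0, 0.1, 0.0]
force: [0.4, 0.2, -0.9]
gripper_width: 14.5
[ 0.38728799  0.16344984 -0.93819028] [480.89375828  33.56987757 188.69321045]
[[171 168 168 ... 180 180 180]
 [125 122 119 ... 180 180 180]
 [110 109 110 ... 180 180 180]
 ...
 [ 79  80  80 ...  93  92  94]
 [ 80  80  81 ...  96  94  95]
 [ 77  78  80 ...  94  94  95]]
```

Run:
```python
from h import *
b=grab_frame("top");g=cv2.cvtColor(b,cv2.COLOR_RGB2GRAY)
for r in range(140,208,2): print(r,''.join(' .:-=+*%@'[8-min(8,int(v)//25)] for v in g[r,240:320]))
```

```text
140 ::::::::::::::--------------------=======--=---=---------------:................
142 ==================+===========--------------------------------=-:...............
144 ============================----------------------------------=-:...............
146 =============------------------:::::::::----------------------=-:...............
148 =------------------------------::.........::::----------------=-:...............
150 +-------------------------------=+++===-:::....::---------------::..............
152 +-------------------------------=+********+=-::...::-------------:..............
154 +=-------------------------------+************+-:...::---------=-:..............
156 +=-::-----:::::::::::::----------==++++*********+=:...::---------:..............
158 *=::::::::::::::::::::::::::::::::::--=%%@%%%%****+=:::::------=-:..............
160 *=:::::::::::::::::::::::::::::::::::-*@@@%%%@%*****=:...::----=-:..............
162 *=::::::::::::::::::::::::::::::::::-+%@@%@@@%*++****+-..:::---=-:..............
164 *=-:::-:::::::::::::::::::::::::::::-+*%@@@%+=-==+****=:..:::----::.........
[... 1089 characters left out ...]
-------::...........
192 =+*+++++++++*+==----:::::::::=*%@@@@%+-:::---:...::------==--------::...........
194 =+*+++++++**%@%%%%%*=::::::::--==++=--::::....:------------------==-::..::::::..
196 =+*+++++++*%@%%%%%%%%+==--::::..........:::--==-------=---=++++++++=====+++===++
198 =+*+++++++*%@%%%%%%%*++++++++====---====++++=-----=++++===+**+++++++++++**++++**
200 =+*+++++++*%@%%%%%%%%+++++++*++*+++++++=========+*%%*+=-==+**+++++++++++**++++**
202 =+*+++++++*%@@%%%%%%%*+++++****+++===----+*%%*+=+%%%*+==*****+++++++++++**++++**
204 =+*+++++++**@%%%%%%%%*+++++******+====++*%%%%*++*%%%%*+++****+++++++++++**++++**
206 ==**++++++*%%%%%%%%%*+=----=====+++++**%%%%%%**+****%%*******+++++++++++**++++**
```

Five or so knobs already show as dark blobs in the bowl, the rest being hidden by the cup. I tilt back and retreat for a full count.

```bash
python3 -m jog '-1.6 0 0 0 .02 -.1 0;-3.2 0 0 0 .03 -.21 0;-4.8 0 0 0 .02 -.31 0;-6.4 0 0 0 0 -.41 0;-8 0 0 0 -.04 -.51 0'
python3 -m jog '-2 0 0 0 -.06 -.11 0;-4 0 0 0 -.15 -.22 0;-6 0 0 0 -.24 -.3 0;-8 0 0 0 -.36 -.37 0;-10 0 0 0 -.48 -.42 0'
python3 -m jog '-1.6 0 0 -.4 -.4 0 0;-3.2 0 0 -1.2 -1.2 .2 0;-3.2 0 0 -2 -3 .2 0;-3.2 0 0 -2.6 -5 .2 0;-3.2 0 0 -3 -7 .2 0'
python3 - <<'E'
from h import *
s=log();print(s["ee_pos"],s["ee_rot"],s["force"])
b=grab_frame("top");g=cv2.cvtColor(b,cv2.COLOR_RGB2GRAY)
for r in range(140,208,2): print(r,''.join(' .:-=+*%@'[8-min(8,int(v)//25)] for v in g[r,240:312]))
for r in spotter.look_for("knob1_c","top"):
    x,y,w,h=r["box"];print(round(r["conf"],2),np.round([x,y,w,h]),at_z("top",x+w/2,y+h/2,73).round())
E
```

```text
time_s: 25.42
ee_pos: [480.5, 32.1, 176.6]
ee_rot: [-114.3, -0.0, -0.0]
force: [-0.7, 1.1, -1.3]
gripper_width: 14.6
time_s: 26.05
ee_pos: [479.8, 20.3, 166.6]
ee_rot: [-164.3, -0.0, -0.0]
force: [0.5, 0.7, -2.5]
gripper_width: 14.4
time_s: 26.68
ee_pos: [403.8, -154.7, 170.9]
ee_rot: [-179.9, 0.1, 0.1]
force: [0.8, -0.7, -1.5]
gripper_width: 14.8
[ 403.8302244  -154.73049001  170.94557969] [-1.79942012e+02  9.32150517e-02  5.37646374e-02] [ 0.78288443 -0.66988146 -1.52945524]
140 ::::::::::::::-------------------==============================-::::::::
142 ======================================-========================-::::::::
144 ====================================-===============-=-========-::::::::
146 ======================-------:::::::::--------==============-==-::::::::
148 ==================-----::::::::::::::::::::::---===============-::::::::
150 ===============----::::::::-==+++++++==--::::::::---============-:::::::
152 =============---::::::-=+*****************++=-:::::---====--=-==-:::::::
154 ===========--::::::-++************************+=-:::::-----=====-:::::::
15
[... 1343 characters left out ...]
@%%%%%=::::::-=-::::------===---==-:::::
192 =+===++**+++++++=-:::::::::::=+%%@@@%+-:::---::::::-----===------==-::::
194 =+==-==+*+*+++++++==-::::::::---==+==--::::::::---------==-------==-::::
196 =+==--==+*****++++++++==--:::::::::::.:::::-===-------==---------==-::::
198 =+==---==+++**+*+++++++++++++==========+++++=-----====-----------==-::::
200 =+===-=---==++***+*++++++++++++++++++++===-----====--------------==-::::
202 =+===-=-----===++++*+++*+++++++++====----=======---------=--===++++=::::
204 =++==----=------====++++++++++*++++++++=====--------------=++++++++=-:::
206 =++==-=-=--------==-====--===========------------------==++++++++++++=--
0.45 [258. 176.   9.   9.] [573.  -1.  73.]
```

All six knobs show in the bowl, at about (261,163), (282,161), (278,170), (261,180), (286,182) and (273,190). Now I put the cup down near its old place.

```bash
python3 -m jog '0 0 0 -.2 -.8 0 0; 0 0 0 -.4 -1.7 -.8 0; 0 0 0 -.6 -2.5 -2 0; 0 0 0 -.6 -2.5 -3.6 0; 0 0 0 -.6 -2.5 -5 0'
python3 -m jog '0 0 0 0 0 -.2 0; 0 0 0 0 0 -.4 0; 0 0 0 0 0 -.5 0; 0 0 0 0 0 -.5 0; 0 0 0 0 0 -.5 0'
python3 - <<'E'
from h import *
s=env.state();print(s["force"],s["torque"])
E
```

```text
time_s: 27.4
ee_pos: [389.9, -215.9, 44.7]
ee_rot: [-179.9, 0.1, -0.1]
force: [0.4, -0.6, -0.9]
gripper_width: 14.6
time_s: 28.02
ee_pos: [391.2, -217.1, 33.8]
ee_rot: [180.0, -0.1, -0.0]
force: [-0.0, -0.0, -1.4]
gripper_width: 14.8
[-0.04439595 -0.03682443 -1.42567266] [0.05072778 0.15815194 0.04690302]
```

```bash
python3 -m jog '0 0 0 0 0 -.08 0; 0 0 0 0 0 -.16 0; 0 0 0 0 0 -.24 0; 0 0 0 0 0 -.24 0; 0 0 0 0 0 -.24 0'
python3 -m jog '0 0 0 0 0 -.06 0; 0 0 0 0 0 -.12 0; 0 0 0 0 0 -.12 0; 0 0 0 0 0 -.12 0'
python3 -m jog '0 0 0 0 0 -.06 0; 0 0 0 0 0 -.08 0; 0 0 0 0 0 -.08 0'
```

```text
time_s: 28.65
ee_pos: [390.8, -217.0, 27.2]
ee_rot: [180.0, 0.0, -0.0]
force: [0.5, -0.1, -1.8]
gripper_width: 14.8
time_s: 29.15
ee_pos: [390.9, -217.0, 24.2]
ee_rot: [180.0, -0.0, -0.0]
force: [0.0, -0.7, -1.5]
gripper_width: 14.3
time_s: 29.52
ee_pos: [390.9, -217.1, 22.7]
ee_rot: [180.0, -0.0, -0.0]
force: [-1.9, -0.8, 4.0]
gripper_width: 14.7
```

Contact at about 23 mm, as expected. I release and retreat.

```bash
python3 -m jog '0 0 0 0 0 0 .2; 0 0 0 0 0 0 .35; 0 0 0 0 0 0 .5; 0 0 0 0 0 0 .6; 0 0 0 0 0 0 .7'
python3 -m jog '0 0 0 0 0 0 .7; 0 0 0 0 0 1 .7; 0 0 0 0 0 2.5 .7; 0 0 0 0 0 4.5 .7; 0 0 0 -1 -1 6.5 .7'
python3 -m jog '0 0 0 -1 -2 0 .7; 0 0 0 -1.5 -4 0 .7; 0 0 0 -1.5 -4 0 .7; 0 0 0 -1.5 -4 0 .7'
python3 - <<'E'
from h import *
s=log()
a=grab_frame("scene");b=grab_frame("top")
cv2.imwrite("pics/g.png",np.hstack([cv2.resize(a[120:270,120:390],(400,300)),cv2.resize(b[100:280,120:400],(400,300))])[:,:,::-1])
for q,z in(("bowl",99),("cup",60),("flux_jar",30),("tape_roll",19),("alcohol_bottle",132)): rim(q,"top",z)
E
```

```text
time_s: 30.15
ee_pos: [390.8, -217.0, 22.2]
ee_rot: [180.0, 0.0, -0.0]
force: [1.1, 0.7, 0.1]
gripper_width: 55.5
time_s: 30.78
ee_pos: [366.4, -241.5, 186.3]
ee_rot: [180.0, -0.0, 0.2]
force: [0.5, 0.3, -0.2]
gripper_width: 63.5
time_s: 31.28
ee_pos: [328.1, -341.3, 184.3]
ee_rot: [-179.9, 0.0, -0.1]
force: [-0.6, 0.7, 0.8]
gripper_width: 63.9
bowl top 0.78 [250. 149.  49.  50.] enclosing [589.  -24.6] 59.3 bbox [532. -80.] [647.  34.]
cup top 0.92 [334. 193.  44.  89.] enclosing [ 446.5 -216.6] 100.7 bbox [ 346. -270.] [ 547. -168.]
flux_jar top 0.47 [243. 256.  14.  18.] enclosing [373.4  33.7] 18.6 bbox [357.  17.] [392.  52.]
flux_jar top 0.24 [240. 136.  71.  79.] enclosing [592.3 -27.1] 117.1 bbox [ 499. -109.] [686.  56.]
tape_roll top 0.63 [292. 253.  15.  18.] enclosing [391.4 -88.1] 24.0 bbox [ 369. -109.] [412. -65.]
alcohol_bottle top 0.63 [129. 118.  36.  38.] enclosing [659.5 251.3] 51.2 bbox [618. 208.] [704. 295.]
```

View pics/g.png

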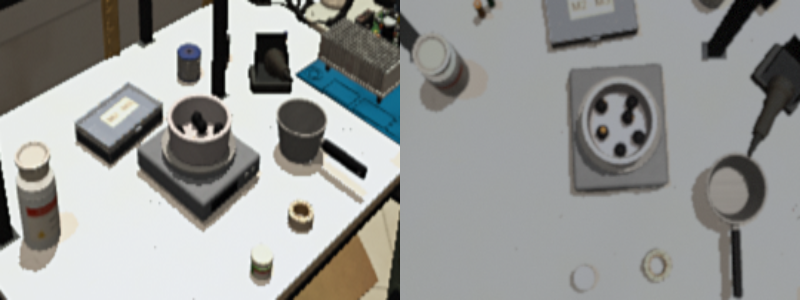

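The bowl is centred on the pan with six knobs in it, and the empty cup stands upright on the bench. The jar, tape and bottle have not moved.

```bash
python3 -c 'from workcell import env;print(env.job_done())'
```

```text
the job is handed in; nothing more can be done
None
```

I set the bowl on the pan, poured all six knobs into it, stood the empty cup back on the bench, and handed the job in at about 31 s of the 72 s allowed. No verdict was reported.

**Last checks:**
- **Bowl:** its rim centre measured (589, -24.6) against the pan at about (591, -25.5), so about 2 mm off centre. It looked level on the pan.
- **Knobs:** the top picture shows six dark knobs in the bowl and none in the cup.
- **Cup:** it stands upright and released on the bench close to where it started. I judged this by eye in the two camera views and did not measure its tilt.
- **Bystanders:** the jar and tape read within about 2 mm of their first positions. The bottle looked unmoved, but I have only a rough check on it because its first reading came from a mixed-up detection.

**What disagreed:**
- **Pan load:** while setting the bowl down I pressed further than intended, and the wrist force showed the pan carrying about 6.7 N. By my estimate that is about 11 mm of pan travel, close to the 11.5 mm limit. I backed off to about zero net force before releasing. Pan travel could not be read directly, so I can't confirm it stayed under the limit.
- **Network detections:** the spotter confused the bowl with the bottle and missed most knobs in the bowl. I counted the knobs from the picture brightness and the final view instead.

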